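Fit the keyed change gear on the lathe's gear stand

TASK

Fit the brass change gear on the upright keyed hub: pick it up, turn it so that the keyway in its bore lies over the hub's red key, and slide it down until it sits flat and fully home on the hub's shoulder. Keep hold of it until it is down, then let go; leave the steel gear and the white ring where they lie.

Things in the scene. Friction and masses are not known exactly. Their poses are not given: they have to be found in the camera images.
- brass_gear: Brass gear to fit, loose, flat on the bench, 0.5-0.75 kg. Toothed disc 88 mm wide, 8 thick; on it a square collar 46 x 46 mm (flats across x and y; grip two facing flats), top 32 mm above the underside. Through bore 26 mm across with one keyway towards the gear's +x, 16 mm wide, reaching 20.5 mm from the axis; red dash on the disc marks that side. Origin: centre of the underside, z up.
- hub: Fixed hub. Origin: centre of the foot's underside; z up. Turquoise foot 110x110x18 mm; dark shoulder 60 mm wide, top (the gear's seat) at 30 mm; steel post 20 mm thick to 66 mm, cone to its tip at 77 mm. Red key towards hub +x, 8 mm wide, out to 18 mm from the axis, from 30 up to 56 mm; red line on the foot. Gear +x along hub +x slides on: play 3 mm round the post, 4 mm each side of the key.
- steel_gear: Bystander, loose: a dark steel gear of the same 88 mm diameter with a round collar 46 mm wide and 26 mm high and a plain round bore without keyway. Origin: centre of the underside.
- white_ring: Bystander, loose: a white plastic ring 70 mm in outer diameter, 60 mm inside, 22 mm high, lying flat. Origin: centre of the underside.
Things that resemble listed ones, but are neither listed nor needed, are in the scene too. Of the things that look like the hub, the largest one is meant.

How it is judged (in metres and radians):
On the way:
1. the gear is guided down over the key while held: its underside within 12 mm of the shoulder with the fingers still on it (z of brass_gear in the frame of hub below 0.042 m and horizontal distance between brass_gear and hub below 0.01 m and contact force between the fingers and brass_gear above 1 N), for 0.1 s.
At the end, for the whole second after the job is handed in: The brass gear is on the hub with its keyway over the key (within 10 mm of the axis, x axes within 0.4 rad), its underside less than 6 mm above the shoulder, flat (tilt below 0.12 rad), at rest and released; the steel gear and the white ring are within 30 mm of where they started (z of brass_gear in the frame of hub between 0.025 and 0.036 m and horizontal distance between brass_gear and hub below 0.01 m and angle between the x axis of brass_gear and the x axis of hub, either way round below 0.4 rad and angle between brass_gear's own z axis and vertical below 0.12 rad and linear speed of brass_gear below 0.02 m/s and distance of each of steel_gear, white_ring from where it was at the start of the episode below 0.03 m); the robot touches nothing.
It fails at once if the steel gear is moved by more than 30 mm (distance of steel_gear from where it was at the start of the episode above 0.03 m).
It fails at once if the white ring is moved by more than 30 mm (distance of white_ring from where it was at the start of the episode above 0.03 m).
It also fails if it takes over 48 s, if anything falls off the work surface, if the arm or the gripper's body presses on something with over 40 N, if the wrist force passes 120 N, or if a joint passes its speed limit or range.

ROBOT

A 7-joint arm with a two-finger parallel gripper is mounted at the origin on the work surface. World frame = base frame: x ahead of the robot, y to its left, z up, the work surface at z = 0. Lengths are in m, angles in degrees, forces in N, time in s.
With the tool pointing down it reaches from about 0.425 to 0.875 m from the base axis. Payload 4.7 kg.
Tool frame: the origin (TCP) lies on the mounting face of the last link; the fingertips stand 182 mm ahead of it and the grasp point (between the pads) lies 164 mm ahead of it; z points along the fingers, y is the line along which they close (so a half turn about z gives the same grasp; the last joint's range is limited). The gripper opens to 87 mm and grips with 3 to 60 N. Pads are 19 mm wide; open, the fingers measure 117 mm over their backs; the gripper's body (75 mm by 190 mm) begins 51 mm behind the grasp point.
Start: joints at [-75.338, 18.392, -4.016, 83.108, 1.295, 78.541, -3.26], TCP at [0.156, 0.631, 0.405] pointing down, gripper open.
Joint ranges: [-163.93, 163.93], [-17.29, 119.83], [-79.2, 71.16], [3.27, 140.29], [-89.18, 269.18], [5.43, 117.66], [-154.24, 154.24]. Speed limits (degrees/s): [147.25, 147.25, 180, 180, 180, 180, 180].

INTERFACE

Orientations are given as [roll, pitch, yaw] about the fixed x, y, z axes, in that order (R = Rz(yaw) Ry(pitch) Rx(roll)).
In Python, from cell import env gives the robot as it stands.
- The arm moves only by the tool servo_tool, never from a script. Its argument "plan" is a list of rows, each an object with "xyz": the shift along the tool's x, y, z in cm, a list of three; "twist": the turn, a rotation vector about the tool's x, y, z in degrees, a list of three; "jaw": the closure, from 0 (fully open) to 1 (shut). In form: [{"xyz": [x, y, z], "twist": [wx, wy, wz], "jaw": jaw}, ...]. A call has 1 to 10 rows; each row is the pose to reach, as a shift and turn from the pose commanded when the call began, along the tool's axes at that moment; what a row does not reach only later rows make up. A row lasts 1/12 s, in which the tool goes at most 41.7 mm and 7.16 degrees, less where a joint would pass 70% of its speed; a pose out of reach is approached as far as the arm can. A call with a gripper value outside its range is refused whole. The fingers move at their own pace and stop on an object; "newtons" is the grip in N (left out, the last holds). Time passes only in rows, so rows that repeat a pose let the fingers close. It gives the time, the measured TCP pose, the force, the opening and the grip force at its end, in the units of the state.
- env.get_obs(): the state, without advancing time (a new reading comes with each control period).
- env.read_camera(name): name is "scene" or "side" or "wrist"; returns a dict with "img" (384x512x3 uint8, red, green, blue), "camera_matrix" (3x3 intrinsics, pixels), "R" (3x3) and "t" (3): a world point X has camera coordinates R X + t. Camera axes: x right, y down, z forward; pixel columns grow to the right and rows downward; lengths in m; the calibration is good to about 2 mm. A picture is of the moment at which its call begins. There is no depth.
- env.sign_off(): hands the job in; it is judged then, once.
The state is a dict: "time_s": time; "qpos": joint angles; "joint_velocities": joint speeds; "effort": joint torques, N m; "tool_pos": TCP position; "tool_rot": TCP orientation; "force": force on the tool from outside, world axes, zero at the start; "wrist_torque": the same for the moment, N m; "grip_width": finger opening in m; "grasp_force": force on a finger pad.
Only numpy, scipy, OpenCV 4.12 (cv2) and the standard library are available. Lean on these libraries where they do the work, as an engineer would, in place of code of your own. Each camera call takes 0.05 s, during which the arm holds its last target. There are 200 camera calls.

## Working session

There is one attempt and no reset: what is moved stays moved. The work goes in short steps, Python scripts to look and compute and a tool call to move; the robot and the scene stay as the last step left them, time stands still between calls to the robot, and variables do not carry over. Pictures are saved under pics/ and viewed, at most 10 in all, crops included, and the job is handed in when it is done.

Besides the shell and the picture viewer there is one more tool, called after "Emit:" as name([rows], argument=value, ...), one row to a line, values as JSON. servo_tool: Moves the arm, as the interface text tells. Its arguments: {"type":"object","properties":{"plan":{"type":"array","items":{"type":"object","properties":{"xyz":{"type":"array","items":{"type":"number"}},"twist":{"type":"array","items":{"type":"number"}},"jaw":{"type":"number"}}}},"newtons":{"type":"number"}},"required":["plan"]}

```bash
mkdir -p pics; cat > h.py <<'E'
import numpy as np, cv2
from cell import env
def ray(c,uv):
    K,R,t=c["camera_matrix"],c["R"],c["t"]
    d=R.T@np.linalg.inv(K)@np.array([uv[0],uv[1],1.]); return -R.T@t,d
def plane(c,uv,z):
    o,d=ray(c,uv); return o+d*(z-o[2])/d[2]
def tri(c1,a,c2,b):
    o1,d1=ray(c1,a);o2,d2=ray(c2,b)
    s=np.linalg.lstsq(np.stack([d1,-d2],1),o2-o1,rcond=None)[0]
    p,q=o1+d1*s[0],o2+d2*s[1]; return (p+q)/2,np.linalg.norm(p-q)
def save(c,n): cv2.imwrite(f"pics/{n}.png",cv2.cvtColor(c["img"],cv2.COLOR_RGB2BGR))
E
python3 - <<'E'
from h import *
cs=[env.read_camera(n) for n in("scene","side","wrist")]
a=np.hstack([cs[0]["img"],cs[1]["img"]])
import pickle; pickle.dump(cs,open("c0.pkl","wb"))
for c,n in zip(cs,("s0","d0","w0")): save(c,n); print(n,(-c["R"].T@c["t"]).round(3),c["R"][2].round(2))
o=env.get_obs();print(o["tool_pos"],o["tool_rot"],o["time_s"])
E
```

```text
s0 [ 1.072 -0.404  0.646] [-0.64  0.39 -0.67]
d0 [-0.002 -0.755  0.888] [ 0.4   0.61 -0.68]
w0 [0.076 0.649 0.384] [ 0.28 -0.07 -0.96]
[0.15565136 0.63094301 0.40389867] [-1.79916951e+02  5.22693567e-03  1.66144764e+02] 0.15
```

View pics/s0.png

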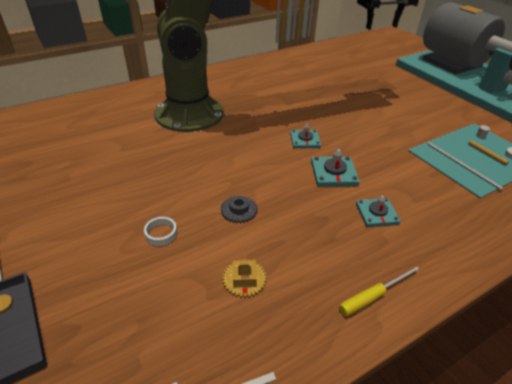

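View pics/d0.png

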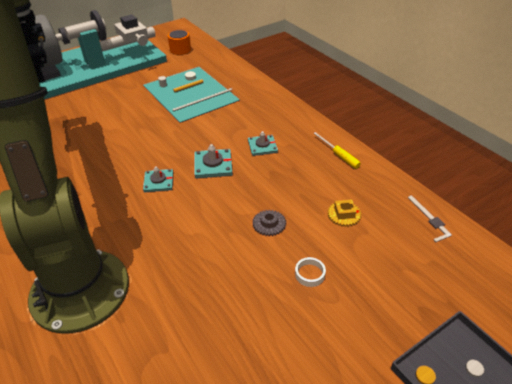

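The scene view shows three hub-like parts at (306,138), (335,170) and (378,212). The middle one is the largest; in the side view it is at (213,160). There is one brass gear, at scene (245,278) and side (345,211). The dark steel gear is at (239,208) and the ring at (160,231). I'll take close crops to check the choice.

```bash
python3 - <<'E'
from h import *
import pickle
cs=pickle.load(open("c0.pkl","rb"))
def crop(c,u,v): return cv2.resize(c["img"][v-30:v+30,u-40:u+40],(400,300),interpolation=cv2.INTER_CUBIC)
s,d=cs[:2]
im=np.vstack([np.hstack([crop(s,245,278),crop(d,345,211)]),np.hstack([crop(s,335,170),crop(d,213,160)])])
save({"img":im},"crop0")
def blobs(c,lo,hi,amin):
    h=cv2.cvtColor(c["img"],cv2.COLOR_RGB2HSV); m=cv2.inRange(h,lo,hi)
    n,l,st,ce=cv2.connectedComponentsWithStats(m)
    return [(st[i].tolist(),ce[i].round(1).tolist()) for i in range(1,n) if st[i,4]>=amin]
for c in(s,d):
    print("yel",blobs(c,(20,140,90),(32,255,255),80)); print("turq",blobs(c,(80,80,60),(95,255,255),80))
    print("red",blobs(c,(0,190,120),(4,255,255),4),blobs(c,(174,150,100),(180,255,255),4))
E
```

```text
yel [([223, 266, 18, 23, 157], [229.7, 277.9]), ([249, 272, 16, 21, 146], [258.3, 281.6]), ([340, 283, 47, 32, 667], [362.8, 298.4])]
turq [([398, 51, 114, 64, 1875], [463.4, 81.5]), ([432, 125, 80, 60, 2130], [478.0, 152.8]), ([291, 131, 29, 16, 231], [304.3, 140.1]), ([410, 144, 86, 53, 1298], [453.3, 170.0]), ([312, 158, 46, 27, 651], [333.5, 173.2]), ([357, 200, 26, 26, 303], [368.2, 213.2]), ([385, 201, 14, 23, 161], [390.2, 214.7])]
red [([337, 176, 2, 5, 8], [337.5, 178.0]), ([243, 288, 4, 5, 16], [244.5, 290.0])] []
yel [([333, 145, 27, 23, 262], [346.3, 156.3]), ([329, 204, 31, 21, 210], [341.8, 216.9]), ([417, 367, 18, 17, 200], [425.3, 374.3])]
turq [([39, 29, 127, 69, 3636], [98.9, 63.3]), ([144, 68, 94, 54, 2207], [190.2, 94.8]), ([249, 138, 28, 16, 197], [260.2, 146.9]), ([195, 151, 36, 24, 417], [209.3, 166.0]), ([144, 171, 28, 20, 245], [155.6, 183.3])]
red [([224, 159, 7, 2, 9], [226.9, 159.3])] []
```

View pics/crop0.png

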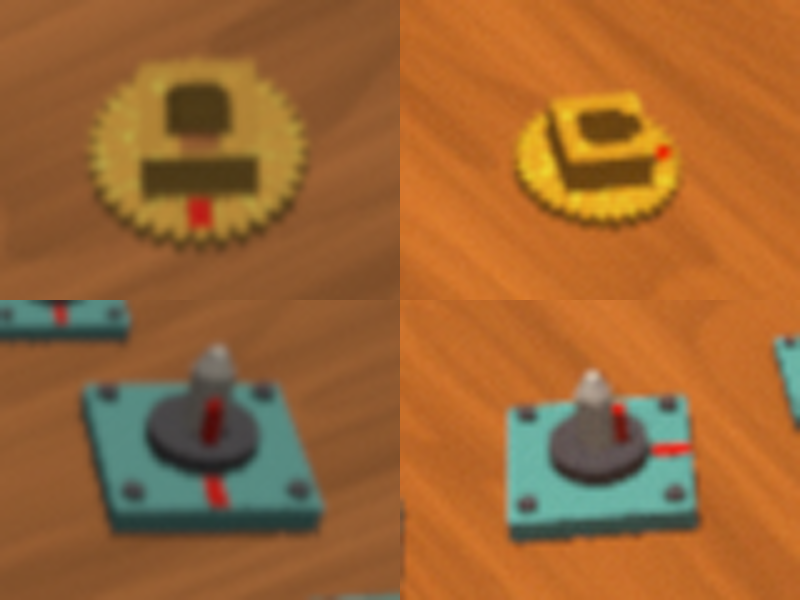

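The crops confirm both. The gear has a square collar and its red dash points towards the scene camera. The hub is the large one, its red key and line pointing about the same way. Next I triangulate the collar-top corners, the foot-top corners and the tip.

```bash
python3 - <<'E'
from h import *
import pickle
s,d=pickle.load(open("c0.pkl","rb"))[:2]
f=lambda p,u,v:((p[0]+.5)/5-.5+u-40,(p[1]+.5)/5-.5+v-30)
def quad(a,b,us,ud,n):
    P=[]
    for p,q in zip(a,b):
        X,e=tri(s,f(p,*us),d,f(q,*ud)); P.append(X); print(n,X.round(4),round(e*1e3,1))
    P=np.array(P); return P
# order: +x+y, +x-y, -x+y, -x-y
for n,a,b,us,ud in(("gear",[(259,157),(141,157),(253,62),(135,62)],[(237,93),(255,157),(150,98),(165,165)],(245,278),(345,211)),
 ("hub",[(320,513-300),(112,215),(280,85),(85,85)],[(287,97),(297,217),(110,110),(110,225)],(335,170),(213,160))):
    P=quad(a,b,us,ud,n); x=P[0]+P[1]-P[2]-P[3]; y=P[0]+P[2]-P[1]-P[3]
    print(n,"c",P.mean(0).round(4),"yaw",np.degrees(np.arctan2(x[1],x[0])).round(1),np.degrees(np.arctan2(-y[0],y[1])).round(1),np.linalg.norm(x)/2,np.linalg.norm(y)/2)
quad([(218,45)],[(193,70)],(335,170),(213,160),"tip")
quad([(200,212)],[(263,153)],(245,278),(345,211),"dash")
quad([(217,192)],[(272,149)],(335,170),(213,160),"line")
for c,u,z in((s,(239,208),.02),(d,(269,222),.02),(s,(160,231),.011),(d,(311,271),.011)): print(plane(c,u,z).round(3))
o=env.get_obs(); from scipy.spatial.transform import Rotation as R
print(R.from_euler("xyz",o["tool_rot"],degrees=True).as_matrix().round(3))
E
```

```text
gear [ 0.6915 -0.1594  0.0322] 0.0
gear [ 0.668  -0.1983  0.0303] 0.6
gear [ 0.6507 -0.1372  0.0329] 1.5
gear [ 0.6258 -0.1775  0.0308] 1.4
gear c [ 0.659  -0.1681  0.0315] yaw -27.4 -31.4 0.04678029105707209 0.04649231579341822
hub [0.5518 0.2309 0.0156] 1.6
hub [0.4992 0.1367 0.0126] 1.6
hub [0.4571 0.2854 0.0157] 1.8
hub [0.405  0.1897 0.0163] 1.7
hub c [0.4783 0.2107 0.0151] yaw -29.6 -28.9 0.1086362284406075 0.10848955945409275
tip [0.4789 0.2097 0.0821] 0.5
dash [ 0.6893 -0.1848  0.0102] 2.0
line [0.5162 0.191  0.0189] 0.5
[ 0.49  -0.086  0.02 ]
[ 0.47  -0.091  0.02 ]
[ 0.461 -0.27   0.011]
[ 0.465 -0.269  0.011]
[[-0.971  0.239 -0.   ]
 [ 0.239  0.971 -0.001]
 [-0.    -0.001 -1.   ]]
```

```bash
cat >> h.py <<'E'
from scipy.spatial.transform import Rotation as Ro
def delta(p,yaw):
    o=env.get_obs(); R=Ro.from_euler("xyz",o["tool_rot"],degrees=True); T=Ro.from_euler("xyz",[180,0,yaw],degrees=True)
    print("t",round(o["time_s"],2),"pos",np.round(o["tool_pos"],4),"rot",np.round(o["tool_rot"],2),"q",np.round(o["qpos"],0),"F",np.round(o["force"],1),"w",round(o["grip_width"],4),"gf",round(o["grasp_force"],1))
    print("cm",(R.inv().apply(np.array(p)-o["tool_pos"])*100).round(2),"twist",(R.inv()*T).as_rotvec(degrees=True).round(2))
E
python3 -c "
from h import *
delta([.659,-.168,.36],151)"
```

```text
t 0.15 pos [0.1557 0.6309 0.4039] rot [-1.7992e+02  1.0000e-02  1.6614e+02] q [-75.  18.  -4.  83.   1.  79.  -3.] F [ 0.8 -0.7 -0.3] w 0.0872 gf 0.0
cm [-68.   -65.51   4.49] twist [-0.08  0.02 15.14]
```

Emit:
servo_tool([
  {"xyz":[-68,-65.5,4.4],"twist":[0,0,15],"jaw":0},
  {"xyz":[-68,-65.5,4.4],"twist":[0,0,15],"jaw":0},
  {"xyz":[-68,-65.5,4.4],"twist":[0,0,15],"jaw":0},
  {"xyz":[-68,-65.5,4.4],"twist":[0,0,15],"jaw":0},
  {"xyz":[-68,-65.5,4.4],"twist":[0,0,15],"jaw":0},
  {"xyz":[-68,-65.5,4.4],"twist":[0,0,15],"jaw":0},
  {"xyz":[-68,-65.5,4.4],"twist":[0,0,15],"jaw":0},
  {"xyz":[-68,-65.5,4.4],"twist":[0,0,15],"jaw":0},
  {"xyz":[-68,-65.5,4.4],"twist":[0,0,15],"jaw":0},
  {"xyz":[-68,-65.5,4.4],"twist":[0,0,15],"jaw":0},
])

```text
time_s: 0.98
tool_pos: [0.3781, 0.2769, 0.3853]
tool_rot: [180.0, -0.0, 151.2]
force: [1.3, 0.4, 0.1]
grip_width: 0.0869
grasp_force: 0.0
```

```bash
python3 -c "
from h import *
delta([.659,-.168,.36],151)"
```

```text
t 0.98 pos [0.3781 0.2769 0.3853] rot [ 1.7998e+02 -1.0000e-02  1.5116e+02] q [-54.  -4.  14. 110.   1.  74.  21.] F [1.3 0.4 0.1] w 0.0869 gf 0.0
cm [-46.07 -25.42   2.51] twist [ 0.02 -0.01  0.16]
```

Emit:
servo_tool([
  {"xyz":[-46,-25.4,2.5],"twist":[0,0,0],"jaw":0},
  {"xyz":[-46,-25.4,2.5],"twist":[0,0,0],"jaw":0},
  {"xyz":[-46,-25.4,2.5],"twist":[0,0,0],"jaw":0},
  {"xyz":[-46,-25.4,2.5],"twist":[0,0,0],"jaw":0},
  {"xyz":[-46,-25.4,2.5],"twist":[0,0,0],"jaw":0},
  {"xyz":[-46,-25.4,2.5],"twist":[0,0,0],"jaw":0},
  {"xyz":[-46,-25.4,2.5],"twist":[0,0,0],"jaw":0},
  {"xyz":[-46,-25.4,2.5],"twist":[0,0,0],"jaw":0},
  {"xyz":[-46,-25.4,2.5],"twist":[0,0,0],"jaw":0},
  {"xyz":[-46,-25.4,2.5],"twist":[0,0,0],"jaw":0},
])

```text
time_s: 1.82
tool_pos: [0.6003, -0.0746, 0.3654]
tool_rot: [180.0, 0.0, 151.2]
force: [0.7, -0.6, 0.9]
grip_width: 0.0868
grasp_force: 0.0
```

```bash
python3 -c "
from h import *
delta([.659,-.168,.36],151)"
```

```text
t 1.82 pos [ 0.6003 -0.0746  0.3654] rot [179.98   0.   151.18] q [-27.  16.  38.  94. -10.  73.  74.] F [ 0.7 -0.6  0.9] w 0.0868 gf 0.0
cm [-9.64 -5.35  0.54] twist [0.02 0.   0.18]
```

Emit:
servo_tool([
  {"xyz":[-9.6,-5.3,0.5],"twist":[0,0,0],"jaw":0},
  {"xyz":[-9.6,-5.3,0.5],"twist":[0,0,0],"jaw":0},
  {"xyz":[-9.6,-5.3,0.5],"twist":[0,0,0],"jaw":0},
  {"xyz":[-9.6,-5.3,0.5],"twist":[0,0,0],"jaw":0},
  {"xyz":[-9.6,-5.3,0.5],"twist":[0,0,0],"jaw":0},
])

```text
time_s: 2.23
tool_pos: [0.6579, -0.1677, 0.3594]
tool_rot: [-179.9, -0.1, 151.0]
force: [-0.3, 0.9, -0.0]
grip_width: 0.0872
grasp_force: 0.0
```

```bash
python3 -c "
from h import *
delta([.659,-.168,.24],151)
c=env.read_camera('wrist'); save(c,'w1')
import pickle; pickle.dump(c,open('w1.pkl','wb'))
P=c['camera_matrix']@(c['R']@np.array([.659,-.168,.032])+c['t']); print(P[:2]/P[2])"
```

```text
t 2.23 pos [ 0.6579 -0.1677  0.3594] rot [-1.7989e+02 -8.0000e-02  1.5095e+02] q [-16.  27.  38.  83. -17.  76.  85.] F [-0.3  0.9 -0. ] w 0.0872 gf 0.0
cm [-0.12  0.05 11.94] twist [-0.11 -0.08 -0.05]
[255.36241542 185.35432521]
```

View pics/w1.png

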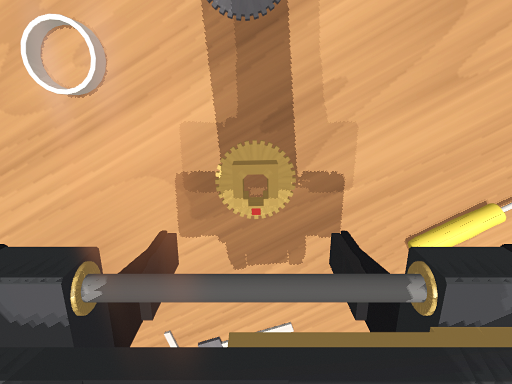

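The wrist view shows the gear centred between the fingers, with the collar around (255,185) as predicted, its flats square to the jaws and the dash at (256,212). I'll go down.

Emit:
servo_tool([
  {"xyz":[-0.1,0,4],"twist":[0,0,0],"jaw":0},
  {"xyz":[-0.1,0,8],"twist":[0,0,0],"jaw":0},
  {"xyz":[-0.1,0,12],"twist":[0,0,0],"jaw":0},
  {"xyz":[-0.1,0,14.5],"twist":[0,0,0],"jaw":0},
  {"xyz":[-0.1,0,16],"twist":[0,0,0],"jaw":0},
  {"xyz":[-0.1,0,16.6],"twist":[0,0,0],"jaw":0},
  {"xyz":[-0.1,0,16.6],"twist":[0,0,0],"jaw":0},
  {"xyz":[-0.1,0,16.6],"twist":[0,0,0],"jaw":0},
])

```text
time_s: 2.95
tool_pos: [0.6598, -0.1659, 0.1964]
tool_rot: [179.9, 0.1, 151.2]
force: [0.3, -1.7, 0.3]
grip_width: 0.0869
grasp_force: 0.0
```

Emit:
servo_tool([
  {"xyz":[0,0,0],"twist":[0,0,0],"jaw":1},
  {"xyz":[0,0,0],"twist":[0,0,0],"jaw":1},
  {"xyz":[0,0,0],"twist":[0,0,0],"jaw":1},
  {"xyz":[0,0,0],"twist":[0,0,0],"jaw":1},
  {"xyz":[0,0,0],"twist":[0,0,0],"jaw":1},
  {"xyz":[0,0,0],"twist":[0,0,0],"jaw":1},
  {"xyz":[0,0,0],"twist":[0,0,0],"jaw":1},
  {"xyz":[0,0,0],"twist":[0,0,0],"jaw":1},
  {"xyz":[0,0,0],"twist":[0,0,0],"jaw":1},
  {"xyz":[0,0,0],"twist":[0,0,0],"jaw":1},
], newtons=40)

```text
time_s: 3.78
tool_pos: [0.6588, -0.1666, 0.1946]
tool_rot: [-180.0, -0.0, 151.1]
force: [-0.7, -0.5, 0.9]
grip_width: 0.0459
grasp_force: 39.9
```

```bash
python3 -c "
from h import *
delta([.4785,.21,.32],151)"
```

```text
t 3.78 pos [ 0.6588 -0.1666  0.1946] rot [-1.7997e+02 -1.0000e-02  1.5113e+02] q [-14.  35.  35.  91. -22.  60.  88.] F [-0.7 -0.5  0.9] w 0.0459 gf 39.9
cm [ 33.98  24.27 -12.55] twist [-0.03 -0.01  0.13]
```

Emit:
servo_tool([
  {"xyz":[0,0,-2],"twist":[0,0,0],"jaw":1},
  {"xyz":[0,0,-5],"twist":[0,0,0],"jaw":1},
  {"xyz":[0,0,-9],"twist":[0,0,0],"jaw":1},
  {"xyz":[0,0,-12.5],"twist":[0,0,0],"jaw":1},
  {"xyz":[2,1.4,-12.5],"twist":[0,0,0],"jaw":1},
  {"xyz":[5,3.6,-12.5],"twist":[0,0,0],"jaw":1},
  {"xyz":[8,5.7,-12.5],"twist":[0,0,0],"jaw":1},
  {"xyz":[11,7.9,-12.5],"twist":[0,0,0],"jaw":1},
  {"xyz":[14,10,-12.5],"twist":[0,0,0],"jaw":1},
  {"xyz":[17,12.1,-12.5],"twist":[0,0,0],"jaw":1},
])

```text
time_s: 4.62
tool_pos: [0.5668, 0.0236, 0.3182]
tool_rot: [-180.0, -0.1, 151.2]
force: [0.2, -0.1, -5.4]
grip_width: 0.0454
grasp_force: 39.9
```

```bash
python3 -c "
from h import *
delta([.4785,.21,.32],151)"
```

```text
t 4.62 pos [0.5668 0.0236 0.3182] rot [-1.7995e+02 -1.2000e-01  1.5116e+02] q [-37.  13.  36. 103.  -9.  67.  63.] F [ 0.2 -0.1 -5.4] w 0.0454 gf 39.9
cm [16.73 12.07 -0.15] twist [-0.05 -0.12  0.16]
```

Emit:
servo_tool([
  {"xyz":[3,2.2,0],"twist":[0,0,0],"jaw":1},
  {"xyz":[6,4.3,0],"twist":[0,0,0],"jaw":1},
  {"xyz":[9,6.5,0],"twist":[0,0,0],"jaw":1},
  {"xyz":[12,8.7,0],"twist":[0,0,0],"jaw":1},
  {"xyz":[15,10.8,0],"twist":[0,0,0],"jaw":1},
  {"xyz":[16.7,12,0],"twist":[0,0,0],"jaw":1},
  {"xyz":[16.7,12,0],"twist":[0,0,0],"jaw":1},
  {"xyz":[16.7,12,0],"twist":[0,0,0],"jaw":1},
])

```text
time_s: 5.28
tool_pos: [0.4787, 0.209, 0.3185]
tool_rot: [-179.9, -0.1, 151.4]
force: [0.6, -0.8, -4.6]
grip_width: 0.0457
grasp_force: 39.9
```

```bash
python3 -c "
from h import *
import pickle
delta([.4785,.21,.32],151)
cs=[env.read_camera(n) for n in('scene','side','wrist')]; pickle.dump(cs,open('c2.pkl','wb'))
s,d,w=cs
f=lambda c,u,v:cv2.resize(c['img'][v-60:v+60,u-80:u+80],(400,300),interpolation=cv2.INTER_CUBIC)
im=np.vstack([np.hstack([f(s,335,150),f(d,213,140)]),np.hstack([cv2.resize(w['img'],(400,300)),np.zeros((300,400,3),np.uint8)])]); save({'img':im},'c2')"
```

```text
t 5.28 pos [0.4787 0.209  0.3185] rot [-1.7991e+02 -8.0000e-02  1.5137e+02] q [-53.   7.  28. 108.  -3.  66.  38.] F [ 0.6 -0.8 -4.6] w 0.0457 gf 39.9
cm [ 0.07  0.08 -0.15] twist [-0.09 -0.08  0.37]
```

View pics/c2.png

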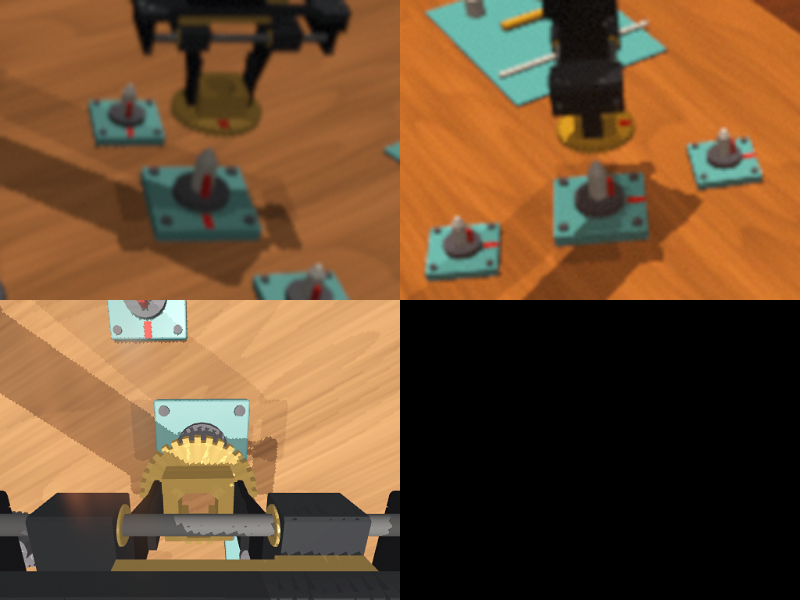

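The gear is held flat. In the wrist view the foot's back edge (row ~400 of the montage, columns 155–249) is square to the gear. I'll refine the hub position from this closer view.

```bash
python3 - <<'E'
from h import *
import pickle
s,d,w=pickle.load(open('c2.pkl','rb'))
o=env.get_obs(); R=Ro.from_euler("xyz",o["tool_rot"],degrees=True)
loc=lambda X:(R.inv().apply(X-o["tool_pos"])*1e3).round(1)
h=cv2.cvtColor(w["img"],cv2.COLOR_RGB2HSV)
m=cv2.inRange(h,(78,30,60),(98,255,255))
for r in range(126,180,4):
    x=np.flatnonzero(m[r,150:360])+150
    if len(x): print(r,x[0],x[-1],loc(plane(w,(x[0]-.5,r),.018)),loc(plane(w,(x[-1]+.5,r),.018)))
y=cv2.inRange(h,(18,90,60),(34,255,255))
zt=o["tool_pos"][2]-.1946
for r in range(200,250,5):
    x=np.flatnonzero(y[r,150:360])+150
    if len(x): print("g",r,x[0],x[-1],loc(plane(w,(x[0]-.5,r),zt+.008)),loc(plane(w,(x[-1]+.5,r),zt+.008)))
def red(c,u0,v0,u1,v1):
    q=cv2.cvtColor(c["img"],cv2.COLOR_RGB2HSV)[v0:v1,u0:u1]; mm=cv2.inRange(q,(0,190,60),(5,255,255)); a=np.argwhere(mm); return a.mean(0)[::-1]+[u0,v0],len(a)
a,b=red(s,335-80+75,90+40,335-80+100,90+56),red(d,133+95,80+40,133+108,80+56); print(a,b)
X,e=tri(s,a[0],d,b[0]); print("dash",X,loc(X),e)
E
```

```text
130 197 319 [ 56.6 -51.2 301.1] [ 56.7  57.2 301. ]
134 197 319 [ 53.1 -51.4 301.1] [ 53.2  57.4 301. ]
138 197 318 [ 49.6 -51.6 301.1] [ 49.7  56.7 301. ]
142 198 318 [ 46.1 -50.9 301.1] [ 46.2  56.9 301. ]
146 198 318 [ 42.5 -51.  301.1] [ 42.7  57.2 301. ]
150 198 318 [ 39.  -51.2 301.1] [ 39.1  57.4 301. ]
154 198 317 [ 35.3 -51.4 301.1] [ 35.5  56.7 301. ]
158 199 317 [ 31.7 -50.7 301.1] [ 31.9  56.9 301. ]
162 199 317 [ 28.1 -50.9 301.1] [ 28.2  57.1 301. ]
166 199 317 [ 24.4 -51.1 301.1] [ 24.5  57.4 301. ]
170 199 317 [ 20.6 -51.3 301.1] [ 20.8  57.6 301. ]
174 200 316 [ 16.9 -50.5 301.1] [ 17.1  56.9 301. ]
178 200 316 [ 13.1 -50.7 301.1] [ 13.3  57.1 301. ]
g 200 196 310 [ 28.4 -33.3 186.6] [ 28.5  30.8 186.6]
g 205 192 315 [ 25.4 -35.7 186.6] [ 25.5  33.8 186.6]
g 210 189 318 [ 22.5 -37.6 186.6] [ 22.6  35.7 186.6]
g 215 186 321 [ 19.5 -39.4 186.6] [ 19.6  37.6 186.6]
g 220 183 323 [ 16.4 -41.3 186.6] [ 16.5  38.9 186.6]
g 225 182 323 [ 13.4 -42.1 186.7] [ 13.5  39.1 186.6]
g 230 182 326 [ 10.3 -42.3 186.7] [ 10.4  41.  186.6]
g 235 180 327 [  7.1 -43.7 186.7] [  7.3  41.8
[... 181 characters left out ...]
LASCL parameter number  4 had an illegal value
 ** On entry to DLASCL parameter number  4 had an illegal value
 ** On entry to DLASCL parameter number  4 had an illegal value
 ** On entry to DLASCL parameter number  4 had an illegal value
 ** On entry to DLASCL parameter number  5 had an illegal value
 ** On entry to DLASCL parameter number  4 had an illegal value<stdin>:17: RuntimeWarning: Mean of empty slice.
  ret = um.true_divide(
Traceback (most recent call last):
  File "h.py", line 10, in tri
    s=np.linalg.lstsq(np.stack([d1,-d2],1),o2-o1,rcond=None)[0]
      ~~~~~~~~~~~~~~~^^^^^^^^^^^^^^^^^^^^^^^^^^^^^^^^^^^^^^^
numpy.linalg.LinAlgError: SVD did not converge in Linear Least Squares
```

Emit:
servo_tool([
  {"xyz":[0.1,0.2,1.5],"twist":[0,0,0],"jaw":1},
  {"xyz":[0.1,0.2,3],"twist":[0,0,0],"jaw":1},
  {"xyz":[0.1,0.2,3.2],"twist":[0,0,0],"jaw":1},
  {"xyz":[0.1,0.2,3.2],"twist":[0,0,0],"jaw":1},
  {"xyz":[0.1,0.2,3.2],"twist":[0,0,0],"jaw":1},
])

```text
time_s: 5.85
tool_pos: [0.4808, 0.2089, 0.2879]
tool_rot: [180.0, 0.0, 151.0]
force: [-0.6, -0.2, -3.7]
grip_width: 0.0457
grasp_force: 39.9
```

```bash
cat > m.py <<'E'
from h import *
import pickle
from scipy.optimize import least_squares
cs=[env.read_camera(n) for n in('scene','side','wrist')]; pickle.dump(cs,open('c3.pkl','wb'))
s,d,w=cs
delta([.4785,.21,.285],151)
o=env.get_obs(); R=Ro.from_euler("xyz",o["tool_rot"],degrees=True)
loc=lambda X:(R.inv().apply(X-o["tool_pos"])*1e3).round(1)
h=cv2.cvtColor(w["img"],cv2.COLOR_RGB2HSV)
m=cv2.inRange(h,(78,30,60),(98,255,255)); m[:, :150]=0; m[:,360:]=0
m=cv2.morphologyEx(m,cv2.MORPH_OPEN,np.ones((3,3)))
col=np.flatnonzero((m>0).any(1)); 
for c in(210,256,300):
    rr=np.flatnonzero(m[90:,c])[0]+90; print("back edge",c,rr,loc(plane(w,(c,rr-.5),.018)))
L=[];
for r in range(140,180,4):
    x=np.flatnonzero(m[r]); 
    if len(x)>60: L.append(np.r_[loc(plane(w,(x[0]-.5,r),.018))[:2],loc(plane(w,(x[-1]+.5,r),.018))[:2]])
print("foot sides",np.mean(L,0).round(1))
y=cv2.inRange(h,(18,90,60),(34,255,255)); zt=o["tool_pos"][2]-.1946; P=[]
for r in range(200,250,3):
    x=np.flatnonzero(y[r,150:360])+150
    P+=[loc(plane(w,(u,r),zt+.008))[:2] for u in(x[0]-.5,x[-1]+.5)]
P=np.array(P)
print("disc",least_squares(lambda q:np.hypot(*(P-q[:2]).T)-q[2],[0,0,44],loss="soft_l1").x.round(1))
f=lambda c,u,v:cv2.resize(c['img'][v-30:v+30,u-40:u+40],(400,300),interpolation=cv2.INTER_CUBIC)
save({'img':np.vstack([np.hstack([f(s,335,150),f(d,213,145)]),np.hstack([cv2.resize(w['img'][100:292],(800,300))])])},'c3')
E
python3 m.py
```

```text
t 6.0 pos [0.4808 0.2095 0.2885] rot [1.7991e+02 5.0000e-02 1.5112e+02] q [-52.   9.  28. 110.  -5.  62.  39.] F [-0.2  1.5 -4.5] w 0.046 gf 39.9
cm [ 0.22 -0.07  0.35] twist [0.09 0.05 0.12]
back edge 210 131 [ 58.3 -35.3 270.4]
back edge 256 130 [ 59.1   0.8 270.5]
back edge 300 130 [ 59.   35.4 270.5]
foot sides [ 36.4 -55.   36.3  53.1]
disc [-1.3 -1.2 43.5]
```

View pics/c3.png

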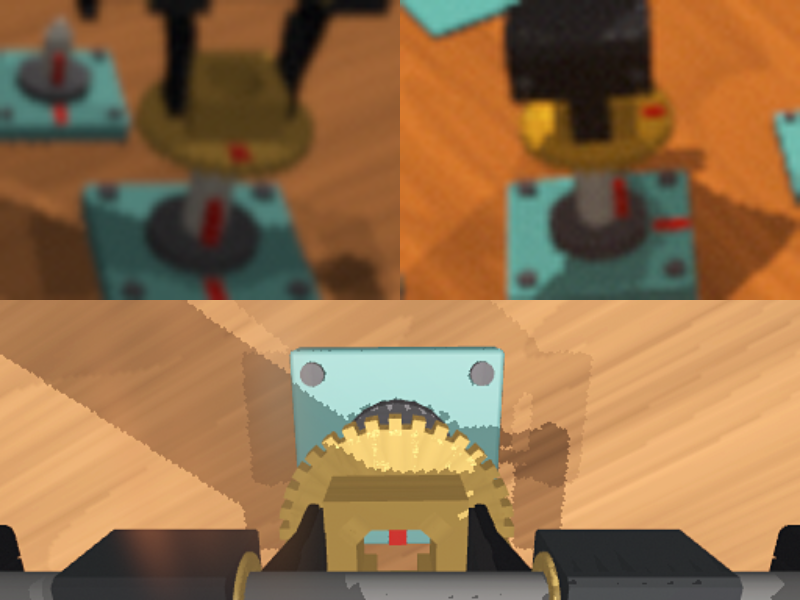

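The gear hangs about 17 mm above the tip. Its lateral match is within about 1 mm, and it needs about 3 mm along tool +x (wrist +3.6, side about +2). The red line shows centred in the bore at (398,537). I'll correct this and lower over the tip.

Emit:
servo_tool([
  {"xyz":[0.15,-0.05,0],"twist":[0,0,0],"jaw":1},
  {"xyz":[0.28,-0.05,0],"twist":[0,0,0],"jaw":1},
  {"xyz":[0.28,-0.05,0.8],"twist":[0,0,0],"jaw":1},
  {"xyz":[0.28,-0.05,1.6],"twist":[0,0,0],"jaw":1},
  {"xyz":[0.28,-0.05,2.2],"twist":[0,0,0],"jaw":1},
  {"xyz":[0.28,-0.05,2.6],"twist":[0,0,0],"jaw":1},
  {"xyz":[0.28,-0.05,2.6],"twist":[0,0,0],"jaw":1},
  {"xyz":[0.28,-0.05,2.6],"twist":[0,0,0],"jaw":1},
])

```text
time_s: 6.67
tool_pos: [0.4774, 0.2105, 0.261]
tool_rot: [-179.9, -0.0, 151.1]
force: [-0.0, -1.4, -4.9]
grip_width: 0.0453
grasp_force: 39.9
```

```bash
sed -i "s/145)\]),/150)]),/;s/'c3')/'c4')/" m.py; python3 m.py
```

```text
t 6.82 pos [0.4777 0.2107 0.2619] rot [1.7996e+02 2.0000e-02 1.5115e+02] q [-52.  10.  28. 112.  -6.  59.  39.] F [ 1.7 -0.2 -5.7] w 0.0457 gf 39.9
cm [-0.1  -0.02 -2.31] twist [0.04 0.02 0.15]
back edge 210 138 [ 56.  -31.9 243.8]
back edge 256 138 [ 56.    0.6 243.9]
back edge 300 138 [ 56.   31.7 243.9]
foot sides [ 41.3 -51.8  41.3  53.6]
disc [-1.1 -1.2 43.5]
```

View pics/c4.png

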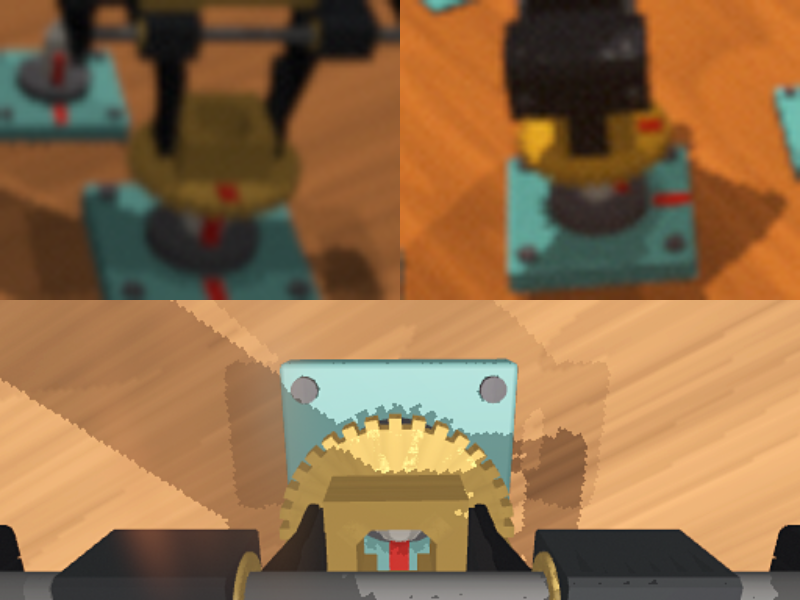

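The post's tip is in the bore and the red key is centred in it at (399,555). I'll continue down past the key top, watching the force.

Emit:
servo_tool([
  {"xyz":[0.05,0.03,0.5],"twist":[0,0,0],"jaw":1},
  {"xyz":[0.05,0.03,1],"twist":[0,0,0],"jaw":1},
  {"xyz":[0.05,0.03,1.4],"twist":[0,0,0],"jaw":1},
  {"xyz":[0.05,0.03,1.7],"twist":[0,0,0],"jaw":1},
  {"xyz":[0.05,0.03,2],"twist":[0,0,0],"jaw":1},
  {"xyz":[0.05,0.03,2],"twist":[0,0,0],"jaw":1},
])

```text
time_s: 7.32
tool_pos: [0.4769, 0.2109, 0.2407]
tool_rot: [-179.9, -0.0, 151.1]
force: [-0.1, -0.2, -5.3]
grip_width: 0.0452
grasp_force: 39.9
```

Emit:
servo_tool([
  {"xyz":[0,0,0.4],"twist":[0,0,0],"jaw":1},
  {"xyz":[0,0,0.8],"twist":[0,0,0],"jaw":1},
  {"xyz":[0,0,1.1],"twist":[0,0,0],"jaw":1},
  {"xyz":[0,0,1.3],"twist":[0,0,0],"jaw":1},
  {"xyz":[0,0,1.4],"twist":[0,0,0],"jaw":1},
  {"xyz":[0,0,1.4],"twist":[0,0,0],"jaw":1},
  {"xyz":[0,0,1.4],"twist":[0,0,0],"jaw":1},
])

```text
time_s: 7.9
tool_pos: [0.4773, 0.2111, 0.2276]
tool_rot: [180.0, 0.0, 151.1]
force: [-0.4, -0.7, -5.4]
grip_width: 0.0459
grasp_force: 39.9
```

Emit:
servo_tool([
  {"xyz":[0,0,0.1],"twist":[0,0,0],"jaw":1},
  {"xyz":[0,0,0.2],"twist":[0,0,0],"jaw":1},
  {"xyz":[0,0,0.25],"twist":[0,0,0],"jaw":1},
  {"xyz":[0,0,0.25],"twist":[0,0,0],"jaw":1},
  {"xyz":[0,0,0.25],"twist":[0,0,0],"jaw":1},
])

```text
time_s: 8.32
tool_pos: [0.4772, 0.2111, 0.2251]
tool_rot: [180.0, -0.0, 151.1]
force: [0.7, 0.6, -5.3]
grip_width: 0.0459
grasp_force: 39.9
```

Emit:
servo_tool([
  {"xyz":[0,0,0.05],"twist":[0,0,0],"jaw":1},
  {"xyz":[0,0,0.1],"twist":[0,0,0],"jaw":1},
  {"xyz":[0,0,0.1],"twist":[0,0,0],"jaw":1},
  {"xyz":[0,0,0.1],"twist":[0,0,0],"jaw":1},
])

```text
time_s: 8.65
tool_pos: [0.4773, 0.2111, 0.2245]
tool_rot: [180.0, -0.0, 151.1]
force: [-2.0, -0.2, 0.1]
grip_width: 0.0456
grasp_force: 39.9
```

The weight has gone off the wrist, so the gear is seated. I'll release it and rise.

Emit:
servo_tool([
  {"xyz":[0,0,0],"twist":[0,0,0],"jaw":0.6},
  {"xyz":[0,0,0],"twist":[0,0,0],"jaw":0},
  {"xyz":[0,0,0],"twist":[0,0,0],"jaw":0},
  {"xyz":[0,0,0],"twist":[0,0,0],"jaw":0},
  {"xyz":[0,0,0],"twist":[0,0,0],"jaw":0},
  {"xyz":[0,0,0],"twist":[0,0,0],"jaw":0},
  {"xyz":[0,0,0],"twist":[0,0,0],"jaw":0},
  {"xyz":[0,0,0],"twist":[0,0,0],"jaw":0},
])

```text
time_s: 9.32
tool_pos: [0.4773, 0.2111, 0.2241]
tool_rot: [180.0, 0.0, 151.1]
force: [-0.4, 0.7, 0.7]
grip_width: 0.0825
grasp_force: 0.0
```

Emit:
servo_tool([
  {"xyz":[0,0,-1],"twist":[0,0,0],"jaw":0},
  {"xyz":[0,0,-3],"twist":[0,0,0],"jaw":0},
  {"xyz":[0,0,-6],"twist":[0,0,0],"jaw":0},
  {"xyz":[0,0,-10],"twist":[0,0,0],"jaw":0},
  {"xyz":[0,0,-14],"twist":[0,0,0],"jaw":0},
  {"xyz":[0,0,-16],"twist":[0,0,0],"jaw":0},
  {"xyz":[0,0,-16],"twist":[0,0,0],"jaw":0},
  {"xyz":[0,0,-16],"twist":[0,0,0],"jaw":0},
])

```text
time_s: 9.98
tool_pos: [0.4775, 0.211, 0.386]
tool_rot: [179.8, 0.1, 151.1]
force: [-0.1, -0.3, 0.8]
grip_width: 0.0866
grasp_force: 0.0
```

```bash
python3 - <<'E'
from h import *
s,d,w=[env.read_camera(n) for n in('scene','side','wrist')]
f=lambda c,u,v:cv2.resize(c['img'][v-30:v+30,u-40:u+40],(400,300),interpolation=cv2.INTER_CUBIC)
im=np.vstack([np.hstack([f(s,335,160),f(d,213,155)]),np.hstack([cv2.resize(w['img'],(400,300)),cv2.resize(s['img'],(400,300))])]); save({'img':im},'c5')
o=env.get_obs(); print(o["tool_pos"],o["grip_width"],o["force"])
E
```

```text
[0.4766729  0.21085922 0.38273909] 0.08694609590299032 [-0.33482551 -0.59301856 -1.42243361]
```

View pics/c5.png

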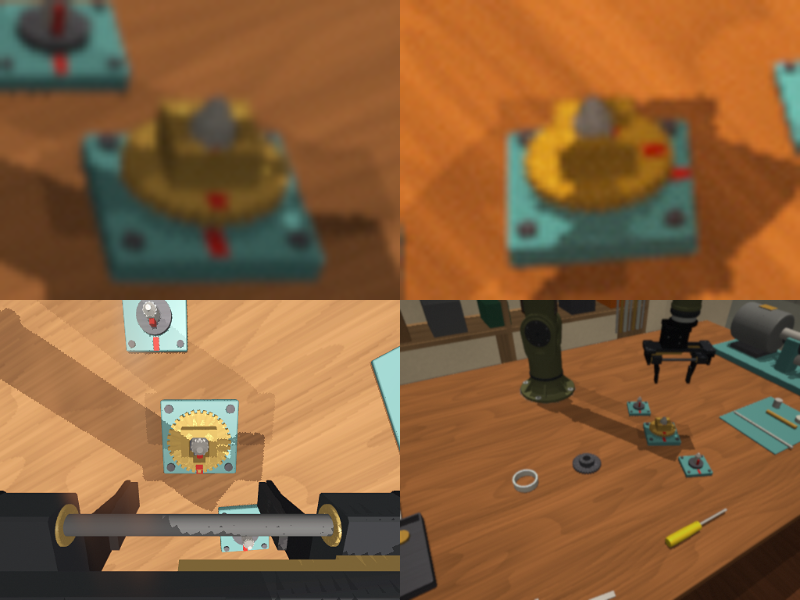

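The gear sits flat on the hub, with its dash (217,200) in line with the foot's red line (217,240). The post stands through the collar, the gripper is clear, and the bystanders are where they were.

```bash
python3 -c "
from cell import env
print(env.sign_off())"
```

```text
the job is handed in; nothing more can be done
None
```

The brass gear is seated on the keyed hub with its keyway over the red key and the gripper clear of it. The final pictures show it flat and the steel gear and white ring undisturbed; the job is handed in at about 10 s, but the sign-off gave no verdict.

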